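Lock the stop bar with its linchpin

ROBOT

A 6-joint arm with a two-finger parallel gripper is mounted at the origin on a cart in front of the work surface, level with it; the furniture and walls round the work are solid. World frame = base frame: x ahead of the robot, y to its left, z up, the work surface at z = 0. Lengths are in m, angles in rad, forces in N, time in s.
With the tool pointing down it reaches from about 0.35 to 0.925 m from the base axis. Payload 6.4 kg.
Tool frame: the origin (TCP) lies at the very end of the fingers, on their centre line; the grasp point (between the pads) lies 19 mm behind it; z points along the fingers, y is the line along which they close (so a half turn about z gives the same grasp; the last joint's range is limited). The gripper opens to 85 mm and grips with 20 to 120 N. Pads are 22 mm wide; open, the fingers measure 114 mm over their backs; the gripper's body (76 mm by 85 mm) begins 54 mm behind the grasp point. The pads swing forward as they close: fully open they stand 13 mm farther back than shut.
Start: joints at [-1.4, 0.245, 1.558, -0, 1.339, -0.174], TCP at [0.22, -0.612, 0.231] pointing down, gripper open.
Joint ranges: [-3.13, 3.13], [-1.02, 2.26], [0.13, 2.54], [-0.95, 4.09], [0.21, 2.88], [-2.74, 2.74]. Speed limits (rad/s): [2.57, 2.57, 3.14, 3.14, 3.14, 3.14].

INTERFACE

Orientations are given as a rotation vector (axis times angle).
In Python, from workcell import robot gives the robot as it stands.
- The arm moves only by the tool drive_tool, never from a script. Its argument "plan" is one flat list of numbers, 5 for each row, row after row: the shift along the tool's x, y, z in cm, then the turn about the tool's z in rad, then the finger opening in cm, from 0 to 8.54. A call has 1 to 12 rows; each row shifts and turns the commanded pose from where the row before left it, along the tool's axes as they then stand; what a row does not reach is not made up. A row lasts 1/10 s, in which the tool goes at most 50 mm and 8.59 degrees, less where a joint would pass 70% of its speed; a pose out of reach is approached as far as the arm can. A call is refused whole if a number of a shift passes 5 or a number of a turn 0.15, either way. A call with a gripper value outside its range is refused whole. The fingers move at their own pace and stop on an object; "grip_force" is the grip in N (left out, the last holds). Time passes only in rows, so rows that do not move let the fingers close. It gives the time, the measured TCP pose, the force, the opening and the grip force at its end, in the units of the state.
- robot.observe(): the state, without advancing time (a new reading comes with each control period).
- robot.grab_frame(name): name is "scene" or "side" or "wrist"; returns a dict with "pixels" (384x512x3 uint8, red, green, blue), "camera_matrix" (3x3 intrinsics, pixels), "dist_coeffs" ([k1, k2, p1, p2, k3] as OpenCV has them; the pictures are not rectified), "rvec" (rotation vector, rad) and "tvec" (3), from world to camera coordinates, as OpenCV has them. Camera axes: x right, y down, z forward; pixel columns grow to the right and rows downward; lengths in m; the calibration is good to about 2 mm. A picture is of the moment at which its call begins. There is no depth.
- robot.job_done(): hands the job in; it is judged then, once.
Trained networks look in a picture, given as the dict that the camera call returned (one of the last four; its "shot" number tells which), for a name from the list of things; names that differ only in an ending like _2 or _b are one class to them, and where a whole thing is asked for, a point or a joint stands for the part that bears it (a point fixed in the world has none). Each returns a list of dicts, best first, with "confidence" (0 to 1); they miss things now and then, are a little off and sometimes report something else, mostly with a low value. They report only what shows in the picture. A call takes as long as a camera call. They do not tell look-alikes from the thing itself.
- robot.recognise(picture, label): "point" ([column, row] in pixels, amid what is visible of it).
- robot.regions_of(picture, label): "mask" (384x512 bool, what is visible of it) and "point" ([column, row] in pixels, amid what is visible of it).
The state is a dict: "time_s": time; "qpos": joint angles; "qd": joint speeds; "effort": joint torques, N m; "tool_pos": TCP position; "tcp_rot": TCP orientation; "contact_force": force on the tool from outside, world axes, zero at the start; "wrist_torque": the same for the moment, N m; "finger_gap": finger opening in m; "gripper_force": force on a finger pad.
Only numpy, scipy, OpenCV 4.12 (cv2) and the standard library are available. Lean on these libraries where they do the work, as an engineer would, in place of code of your own. Each camera call takes 0.05 s, during which the arm holds its last target. There are 200 camera calls.

TASK

Take the linchpin from the wooden block and push it gently down through the hole near the end of the square stop bar until its shoulder sits fully home on the bar, with its ring folded back towards the bracket. Then swing the ring over the top of the pin and past the bar's free end, down until it is fully closed underneath the bar, and let go; never press hard, and leave the other parts on the bench where they lie.

Things in the scene. Friction and masses are not known exactly. Their poses are not given: they have to be found in the camera images.
- linchpin: Dark steel linchpin, 60 g, upright in the wooden block at the start. Origin: centre of the underside of its round shoulder (18 mm wide, 5 mm thick); z up along the pin. Below it a round shank, 8 mm thick, 30 mm long, the last 2 mm tapering to 6 mm. Above it a 12 x 12 mm square grip head up to z = 29 mm; grip its top 9 mm. A wire ring hinged across the head points to the pin's +x when open.
- ring (a joint): Angle of the linchpin's ring about its hinge, rad: 0 = level, pointing to the pin's +x; pi/2 = straight up; pi = level, pointing to the pin's -x; 4.21 = closed stop, pointing 61 degrees below level on the -x side, the roller then under the bar's end. Starts at 0.2 to 0.45. The hinge is stiff (0.05 N m): the ring stays where it is left.
- ring_bar (a point): Centre of the steel roller at the ring's outer end, 44 mm from the hinge line; the roller is 8 mm thick, 20 mm long, parallel to the hinge, and turns freely on the wire. The ring is a U of 4 mm wire, 31 mm wide inside, so it clears the 16 mm wide bar when it swings past its end.
- hole_middle (a point): Fixed point on the stop bar's level top face, 85 mm above the bench, on its centre line; x along the bar towards the bracket, z up. The vertical hole (9 mm through the 16 mm bar, chamfer 1 mm) is on the centre line but 0 to 6 mm off this point towards +x or -x, as the bar was left, so feel or look for it. A spring ball in its wall, 8 mm down, drags: pushing in takes 4 to 12 N; the pin stays put.
- pin_stand: Fixed wooden block 56 x 56 x 45 mm that holds the linchpin upright in a 10 mm hole through its middle; origin: centre of its underside.
- turned_part_0: Small turned steel flange, 29 mm diameter, 17 mm high, lying on the bench; a bystander. Origin at its underside.
- turned_part_2: Small turned steel flange, 29 mm diameter, 17 mm high, lying on the bench; a bystander. Origin at its underside.
- ring_gauge: Knurled steel ring gauge, 39 mm diameter, 17 mm high, lying on the bench; a bystander. Origin at its underside.
- ring_hinge (a point): Middle of the ring's hinge line, in the linchpin's head 11 mm above the shoulder's underside; the hinge line runs along the pin's y.
- bracket: Grey bench bracket, fixed; origin on the bench under hole_middle, same axes. It carries the square steel stop bar (16 x 16 mm, level), whose free end points to -x and lies 24 mm beyond the hole's centre. The bracket's guide block starts 66 mm from the origin along +x and rises 8 mm above the bar. The bar fits too stiffly in it for the pin to move it.
There are look-alikes about, which are no part of the job. Leave any purple or red look-alike of the linchpin alone.

How it is judged:
On the way:
1. the linchpin is fully home in the bar's hole, with its ring still folded back (z of linchpin in the frame of hole_middle between -0.003 and 0.002 m and x of linchpin in the frame of hole_middle between -0.0085 and 0.0085 m and y of linchpin in the frame of hole_middle between -0.003 and 0.003 m and angle between linchpin's own z axis and vertical below 0.15 rad and value of joint ring below 1.4 rad), for 0.2 s.
At the end, for the whole second after the job is handed in: The linchpin stands upright (within 0.15 rad) in the bar's hole with its shoulder within 3 mm of the bar's top, and its ring is closed under the bar's free end (ring angle above 4.1 of 4.21 rad, roller at least 23 mm below the bar's top and within 12 mm of its centre line), released and at rest (z of linchpin in the frame of hole_middle between -0.003 and 0.003 m and x of linchpin in the frame of hole_middle between -0.0085 and 0.0085 m and y of linchpin in the frame of hole_middle between -0.003 and 0.003 m and angle between linchpin's own z axis and vertical below 0.15 rad and value of joint ring above 4.1 rad and z of ring_bar in the frame of hole_middle below -0.023 m and y of ring_bar in the frame of hole_middle between -0.012 and 0.012 m and linear speed of linchpin below 0.02 m/s); the robot touches nothing.
It fails at once if the linchpin is pressed against the bar with more than 50 N (contact force between linchpin and bracket above 50 N).
It fails at once if a bystander is moved by more than 20 mm (distance of any of turned_part_0, turned_part_2, ring_gauge from where it was at the start of the episode above 0.02 m).
It also fails if it takes over 72 s, if anything falls off the work surface, if the arm or the gripper's body presses on something with over 40 N, if the wrist force passes 120 N, or if a joint passes its speed limit or range.

## Working session

There is one attempt and no reset: what is moved stays moved. The work goes in short steps, Python scripts to look and compute and a tool call to move; the robot and the scene stay as the last step left them, time stands still between calls to the robot, and variables do not carry over. Pictures are saved under pics/ and viewed, at most 10 in all, crops included, and the job is handed in when it is done.

Besides the shell and the picture viewer there is one more tool, called as name(argument=value, ...) on one line, values as JSON. drive_tool: Moves the arm, as the interface text tells. Its arguments: {"type":"object","properties":{"plan":{"type":"array","items":{"type":"number"}},"grip_force":{"type":"number"}},"required":["plan"]}

```bash
mkdir -p pics; ls
cat > h.py <<'E'
import numpy as np, cv2
from workcell import robot
def shot(cam,name=None):
    p=robot.grab_frame(cam)
    if name: cv2.imwrite(f'pics/{name}.png',p['pixels'][:,:,::-1])
    return p
def ray(p,uv):
    R=cv2.Rodrigues(np.array(p['rvec'],float))[0];t=np.array(p['tvec'],float).ravel()
    n=cv2.undistortPoints(np.array([[uv]],float),np.array(p['camera_matrix'],float),np.array(p['dist_coeffs'],float)).ravel()
    d=R.T@np.array([n[0],n[1],1]);return -R.T@t,d/np.linalg.norm(d)
def atz(p,uv,z):
    o,d=ray(p,uv);return o+d*(z-o[2])/d[2]
def proj(p,X):
    return cv2.projectPoints(np.array(X,float).reshape(-1,1,3),np.array(p['rvec'],float),np.array(p['tvec'],float),np.array(p['camera_matrix'],float),np.array(p['dist_coeffs'],float))[0].reshape(-1,2)
def tri(rs):
    A=sum(np.eye(3)-np.outer(d,d) for o,d in rs);b=sum((np.eye(3)-np.outer(d,d))@o for o,d in rs)
    return np.linalg.solve(A,b)
E
python3 - <<'E'
from h import *
np.set_printoptions(precision=4,suppress=True)
P=[shot(c) for c in('scene','side','wrist')]
cv2.imwrite('pics/a.png',np.hstack([P[0]['pixels'],P[1]['pixels']])[:,:,::-1]) 
im=np.vstack([np.hstack([P[0]['pixels'],P[1]['pixels']]),np.hstack([P[2]['pixels'],P[2]['pixels']*0])])
cv2.imwrite('pics/b.png',cv2.resize(im,(800,600),interpolation=cv2.INTER_AREA)[:,:,::-1])
for p,c in zip(P,'s d w'.split()):
    print(c,'cam',ray(p,[256,192]))
    for l in ['linchpin','pin_stand','bracket','ring_bar','hole_middle','ring_hinge','ring_gauge','turned_part_0']:
        print(l,[(np.round(r['point']),round(r['confidence'],2)) for r in robot.recognise(p,l)])
print(robot.observe())
E
```

```text
pics
s cam (array([-0.1954,  0.3552,  0.7595]), array([ 0.6842, -0.3913, -0.6154]))
linchpin [(array([239., 187.]), 0.72)]
pin_stand []
bracket [(array([203., 211.]), 0.93)]
ring_bar [(array([248., 180.]), 0.44)]
hole_middle [(array([204., 210.]), 0.94), (array([358., 194.]), 0.31)]
ring_hinge [(array([238., 188.]), 0.6), (array([166., 281.]), 0.17)]
ring_gauge [(array([161., 283.]), 0.57)]
turned_part_0 [(array([347., 206.]), 0.39)]
d cam (array([ 0.5033, -0.9481,  0.4239]), array([ 0.0605,  0.931 , -0.3599]))
linchpin [(array([225., 227.]), 0.78), (array([251., 221.]), 0.45), (array([313., 218.]), 0.45)]
pin_stand [(array([224., 244.]), 0.58)]
bracket [(array([279., 191.]), 0.92)]
ring_bar [(array([241., 220.]), 0.64), (array([315., 222.]), 0.41), (array([244., 229.]), 0.38)]
hole_middle []
ring_hinge [(array([226., 224.]), 0.75), (array([253., 225.]), 0.69), (array([313., 217.]), 0.52), (array([235., 298.]), 0.24), (array([239., 217.]), 0.22)]
ring_gauge [(array([214., 184.]), 0.4)]
turned_part_0 [(array([234., 298.]), 0.75), (array([277., 190.]), 0.69), (array([221., 282.]), 0.46)]
w cam (array([ 0.2971, -0.5833,  0.3734]), array([-0.3052, -0.1069, -0.9463]))
linchpin []
pin_stand []
bracket []
ring_bar []
hole_middle []
ring_hinge []
ring_gauge []
turned_part_0 []
{'time_s': 1.35, 'qpos': array([-1.4001,  0.2451,  1.5578, -0.    ,  1.3387, -0.1741]), 'qd': array([ 0.0009, -0.0022,  0.0005, -0.0005, -0.0013,  0.0008]), 'effort': array([ -0.0008, -42.9505, -32.642 ,  -0.0002,   0.0005,  -0.    ]), 'tool_pos': array([ 0.2197, -0.6117,  0.2313]), 'tcp_rot': array([-3.095, -0.539,  0.   ]), 'contact_force': array([-0.637 , -0.0082,  0.0043]), 'wrist_torque': array([-0.0253, -0.0037, -0.0035]), 'gripper_force': 0.0, 'finger_gap': 0.08511365164428243}
```

View pics/b.png

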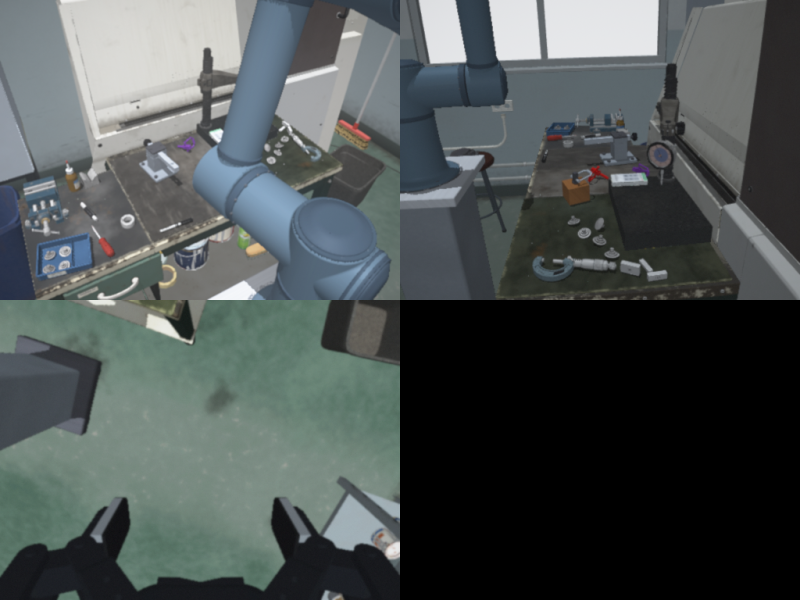

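Run:
```python
import cv2,numpy as np
a=cv2.imread('pics/a.png');s=a[:,:512];d=a[:,512:]
c1=cv2.resize(s[140:300,140:380],(800,533),interpolation=cv2.INTER_CUBIC)
c2=cv2.resize(d[150:320,190:360],(600,600),interpolation=cv2.INTER_CUBIC)
cv2.imwrite('pics/c1.png',c1);cv2.imwrite('pics/c2.png',c2)
```

```text
(no output)
```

View pics/c1.png

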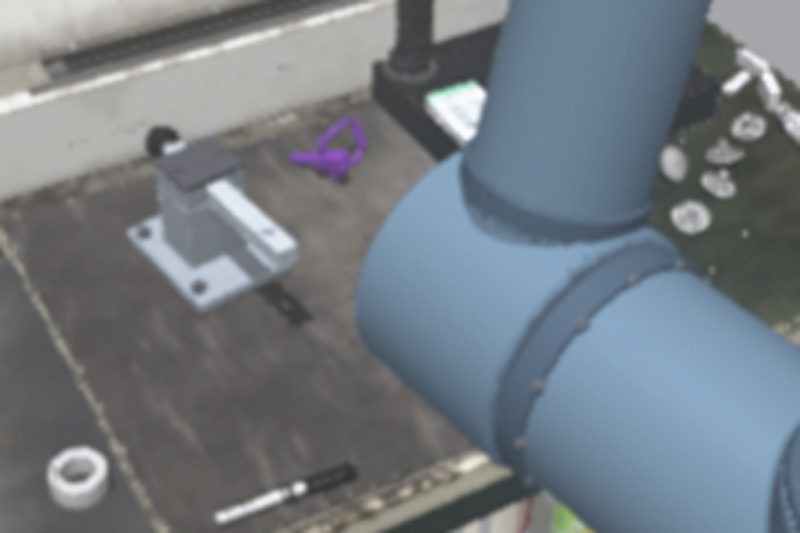

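View pics/c2.png

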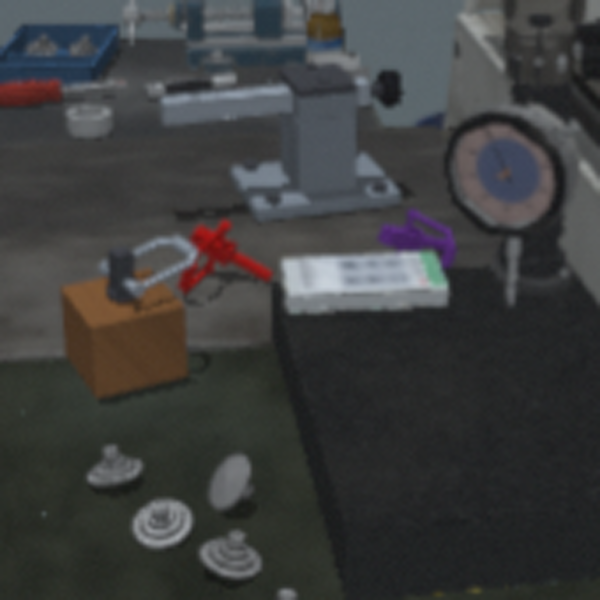

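The dark linchpin stands in the orange block at side pixel (225,227). The red look-alike at about (252,221) and the purple at about (313,218) are not wanted. In the scene view the arm hides the block. The bar's hole is at about scene (220,210), with the free end towards the robot.

Run:
```python
from h import *
np.set_printoptions(precision=4,suppress=True)
s=shot('scene');d=shot('side')
S=lambda u,v:[140+u/3.333,140+v/3.333]
D=lambda u,v:[190+u/3.53,150+v/3.53]
print('hole',atz(s,S(268,232),.085))
print('top edge far/near',[atz(s,S(*q),.085) for q in((222,182),(297,240),(206,193),(272,260))])
print('end side',atz(d,D(163,97),.085), atz(d,D(163,97),.077))
print('head top',atz(d,D(120,252),.074))
print('ring end',atz(d,D(188,248),.07))
print('block corners',[atz(d,D(*q),.045) for q in((63,290),(98,325),(185,305),(148,272))])
o=robot.observe();R=cv2.Rodrigues(o['tcp_rot'])[0];print(R)
w=shot('wrist');c,dd=ray(w,[256,192]);print('cam in tool',R.T@(c-o['tool_pos']),R.T@dd)
```

```text
hole [0.5354 0.034  0.085 ]
top edge far/near [array([0.6035, 0.0392, 0.085 ]), array([0.5177, 0.0197, 0.085 ]), array([0.5972, 0.0549, 0.085 ]), array([0.5068, 0.0446, 0.085 ])]
end side [0.5179 0.0377 0.085 ] [0.5182 0.061  0.077 ]
head top [ 0.4861 -0.1977  0.074 ]
ring end [ 0.5252 -0.1886  0.07  ]
block corners [array([ 0.4513, -0.1838,  0.045 ]), array([ 0.4723, -0.2297,  0.045 ]), array([ 0.5215, -0.2113,  0.045 ]), array([ 0.5014, -0.1658,  0.045 ])]
[[ 0.9412  0.338   0.    ]
 [ 0.338  -0.9412  0.0001]
 [ 0.     -0.0001 -1.    ]]
cam in tool [ 0.0824 -0.0004 -0.1431] [-0.3237 -0.0009  0.9462]
```

drive_tool(plan=[3.5,-2.7,0,0,8,3.5,-2.7,0,0,8,3.5,-2.7,0,0,8,3.5,-2.7,0,0,8,3.5,-2.7,0,0,8,3.5,-2.7,0,0,8,3.5,-2.7,0,0,8,3.5,-2.7,0,0,8,3.5,-2.7,0,0,5,3.5,-2.7,0,0,5,3.5,-2.7,0,0,5,0,0,0,0,5])

```text
time_s: 2.7
tool_pos: [0.4834, -0.1982, 0.2315]
tcp_rot: [-3.093, -0.548, -0.001]
contact_force: [-1.9, -1.2, -0.3]
finger_gap: 0.0499
gripper_force: 0.0
```

Run:
```python
from h import *
np.set_printoptions(precision=4,suppress=True)
w=shot('wrist','w1');s=shot('scene','s1');d=shot('side')
print(robot.observe()['tool_pos'])
for p in(w,s,d):
    for l in ['linchpin','pin_stand','ring_bar','ring_hinge','hole_middle']:
        print(l,[(np.round(r['point'],1),round(r['confidence'],2)) for r in robot.recognise(p,l)])
im=np.hstack([w['pixels'],cv2.resize(s['pixels'][140:300,140:380],(576,384),interpolation=cv2.INTER_CUBIC)])[:,:,::-1]
cv2.imwrite('pics/d.png',w['pixels'][:,:,::-1])
```

```text
[ 0.4816 -0.2023  0.2314]
linchpin [(array([180.4,  68.3]), 0.71), (array([251.3, 154. ]), 0.67)]
pin_stand [(array([251.3, 155.5]), 0.92)]
ring_bar [(array([244.9, 128.3]), 0.95), (array([188.1,  83.1]), 0.67)]
ring_hinge [(array([181.2,  69.8]), 0.97), (array([250.2, 158.7]), 0.74)]
hole_middle [(array([34.7, 18.7]), 0.91), (array([251.6, 155.4]), 0.47)]
linchpin []
pin_stand [(array([309.5, 211.9]), 0.83)]
ring_bar [(array([298.1, 200.5]), 0.46)]
ring_hinge [(array([311.8, 200.9]), 0.62)]
hole_middle [(array([297. , 195.4]), 0.59), (array([192.7, 205.6]), 0.57)]
linchpin [(array([248.2, 222.1]), 0.75), (array([310.7, 215.2]), 0.7), (array([228.9, 224.3]), 0.62)]
pin_stand [(array([222.7, 241.3]), 0.83)]
ring_bar [(array([242.8, 226.7]), 0.6), (array([235.1, 220.4]), 0.49), (array([315.8, 217.3]), 0.36)]
ring_hinge [(array([225.1, 224.2]), 0.78), (array([308.1, 218.7]), 0.73), (array([252.8, 222.7]), 0.72)]
hole_middle [(array([274.6, 187.9]), 0.62)]
```

View pics/d.png

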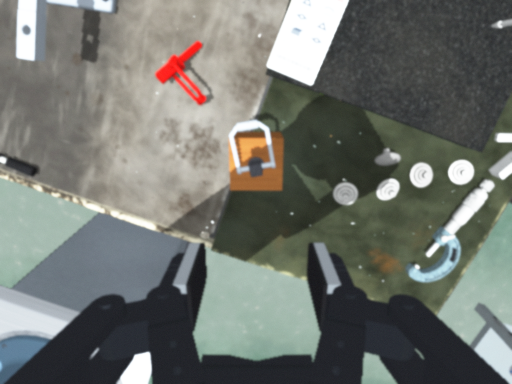

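The wrist view shows the dark pin in the orange block at about (257,163), with its ring pointing up the image to (250,127). The red look-alike is at (182,70), and the bar with its hole is at the top left, about (28,30).

Run:
```python
import cv2,numpy as np
a=cv2.imread('pics/w1.png')
c1=cv2.resize(a[110:200,215:300],None,fx=5,fy=5,interpolation=cv2.INTER_CUBIC)
c2=cv2.resize(a[0:90,0:74],None,fx=5,fy=5,interpolation=cv2.INTER_CUBIC)
cv2.imwrite('pics/e.png',np.hstack([c1,c2]))
```

```text
(no output)
```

View pics/e.png

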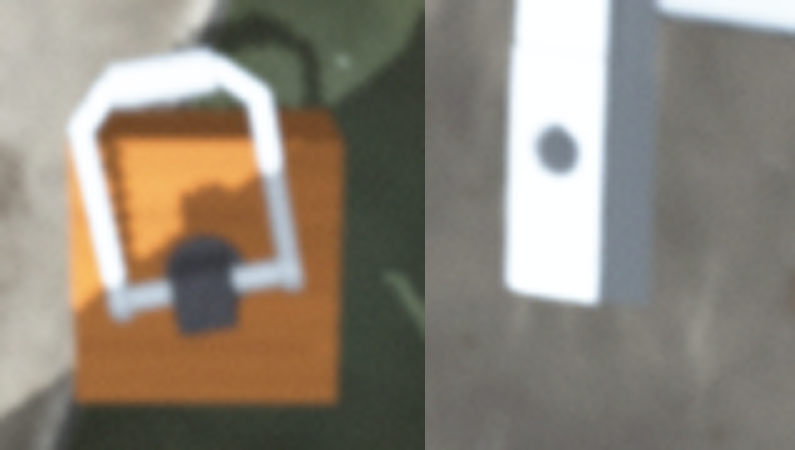

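Run:
```python
from h import *
np.set_printoptions(precision=4,suppress=True)
w=shot('wrist')
o=robot.observe();R=cv2.Rodrigues(o['tcp_rot'])[0];T=o['tool_pos']
A=lambda u,v:[215+u/5-.4,110+v/5-.4]
B=lambda u,v:[(u-425)/5-.4,v/5-.4]
print('block',atz(w,A(207,270),.045),'w',[np.linalg.norm(atz(w,A(75,403),.045)-atz(w,A(338,403),.045)),np.linalg.norm(atz(w,A(75,403),.045)-atz(w,A(72,137),.045))])
h1,h2=atz(w,A(122,303),.056),atz(w,A(290,276),.056)
print('hinge mid',(h1+h2)/2,np.linalg.norm(h1-h2));v=h1-h2;print('pin yaw',np.arctan2(-v[0],v[1]))
print('head top guess',atz(w,A(206,305),.074))
print('roller',[atz(w,A(163,78),z) for z in(.065,.07,.075)])
H=atz(w,B(557,150),.085);E=atz(w,B(553,297),.085);print('hole',H,'end',E,np.linalg.norm(H-E))
for a,b in(((513,50),(506,290)),((610,50),(600,300))):
    a,b=atz(w,B(*a),.085),atz(w,B(*b),.085);print('bar yaw',np.arctan2(*(a-b)[1::-1]))
print('tool',T,'yaw',np.arctan2(R[1,0],R[0,0]),o['qpos'])
# scene check
s=shot('scene');print('scene px of hole',proj(s,H))
g=s['pixels'][180:240,190:260];cv2.imwrite('pics/f.png',cv2.resize(g[:,:,::-1],None,fx=8,fy=8,interpolation=cv2.INTER_CUBIC))
```

```text
block [ 0.4825 -0.201   0.045 ] w [np.float64(0.056599753805660694), np.float64(0.057336233297978496)]
hinge mid [ 0.4811 -0.2013  0.056 ] 0.03461088427986154
pin yaw 0.5101745030841669
head top guess [ 0.4826 -0.2008  0.074 ]
roller [array([ 0.5195, -0.1788,  0.065 ]), array([ 0.5202, -0.1788,  0.07  ]), array([ 0.5208, -0.1787,  0.075 ])]
hole [0.5374 0.0286 0.085 ] end [0.513 0.025 0.085] 0.02461698446894797
bar yaw 0.14521236954065092
bar yaw 0.1444952950613857
tool [ 0.4817 -0.2021  0.2313] yaw 0.34483888181864225 [-0.6145 -0.0567  1.8818  0.      1.3166  0.6115]
scene px of hole [[222.0788 208.4296]]
```

drive_tool(plan=[0.08,-0.08,2,-0.0825,3,0,0,3,-0.0825,3,0,0,3,0,3,0,0,3,0,3,0,0,2,0,3,0,0,1,0,3,0,0,0,0,3,0,0,0,0,3])

```text
time_s: 4.5
tool_pos: [0.4828, -0.2015, 0.0923]
tcp_rot: [3.039, 0.792, 0.002]
contact_force: [0.2, -0.2, 0.8]
finger_gap: 0.0299
gripper_force: 0.0
```

Run:
```python
from h import *
np.set_printoptions(precision=4,suppress=True)
w=shot('wrist');s=shot('side')
o=robot.observe();R=cv2.Rodrigues(o['tcp_rot'])[0];print(o['tool_pos'],np.arctan2(R[1,0],R[0,0]),o['finger_gap'])
a=cv2.resize(w['pixels'][150:384,140:380],(480,468),interpolation=cv2.INTER_CUBIC)
b=cv2.resize(s['pixels'][170:287,185:265],(320,468),interpolation=cv2.INTER_CUBIC)
cv2.imwrite('pics/g.png',np.hstack([a,b])[:,:,::-1])
```

```text
[ 0.4831 -0.2017  0.0928] 0.5098244536028782 0.029867266520089218
```

View pics/g.png

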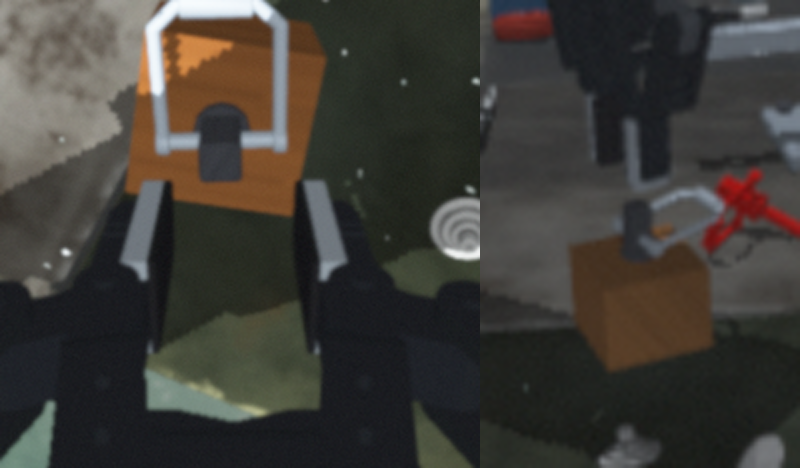

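The open fingers hang above the pin. The head top at crop (221,165) lies left of the finger midline at about column 234, so I'll measure the offset.

Run:
```python
from h import *
np.set_printoptions(precision=4,suppress=True)
w=shot('wrist');print(w['camera_matrix'][0])
o=robot.observe();R=cv2.Rodrigues(o['tcp_rot'])[0];T=o['tool_pos']
C=lambda u,v:[140+(u-.5)/2,150+(v-.5)/2]
for n,q,z in(('headtop front edge',(221,182),.074),('hinge L',(164,143),.056),('hinge R',(280,143),.056),('headtop back',(222,158),.074)):
    X=atz(w,C(*q),z);print(n,X,'tool',R.T@(X-T))
print('tcp px crop',(proj(w,T)-[140,150])*2, (proj(w,T-R[:,2]*.0)-0))
for y in(-.015,.015):print(((proj(w,T+R@np.array([.011,y,-.006])))-[140,150])*2)
```

```text
[323.1078   0.     256.3652]
headtop front edge [ 0.4798 -0.1994  0.074 ] tool [-0.0017 -0.0036  0.0188]
hinge L [ 0.4746 -0.1821  0.056 ] tool [ 0.0021 -0.0213  0.0367]
hinge R [ 0.4918 -0.2129  0.056 ] tool [0.0021 0.014  0.0368]
headtop back [ 0.4864 -0.1961  0.074 ] tool [ 0.0057 -0.0033  0.0188]
tcp px crop [[233.5945 210.0381]] [[256.7973 255.0191]]
[[170.4527 181.9318]]
[[296.9415 182.0448]]
```

drive_tool(plan=[0.2,-0.35,0.5,0,3,0,0,1.1,0,3,0,0,1.1,0,3,0,0,0,0,3,0,0,0,0,1,0,0,0,0,0.5,0,0,0,0,0.5,0,0,0,0,0.5,0,0,0,0,0.5], grip_force=50)

```text
time_s: 5.55
tool_pos: [0.4823, -0.1971, 0.0645]
tcp_rot: [3.04, 0.792, 0.0]
contact_force: [-0.1, -0.5, -1.6]
finger_gap: 0.0101
gripper_force: 49.9
```

Run:
```python
from h import *
np.set_printoptions(precision=4,suppress=True)
o=robot.observe();print({k:o[k] for k in('tool_pos','contact_force','wrist_torque','finger_gap','gripper_force')})
```

```text
{'tool_pos': array([ 0.4823, -0.1971,  0.0645]), 'contact_force': array([-0.1065, -0.5425, -1.5826]), 'wrist_torque': array([ 0.0128, -0.0212, -0.0008]), 'finger_gap': 0.01005004680297308, 'gripper_force': 49.850274324417114}
```

drive_tool(plan=[0,0,-1,0,0.5,0,0,-2,0,0.5,0,0,-3,0,0.5,0,0,-3,0,0.5,0,0,-1,0.12,0.5,0,0,0,0.12,0.5,0,0,0,0.125,0.5,0,0,0,0,0.5])

```text
time_s: 6.35
tool_pos: [0.4823, -0.1971, 0.1652]
tcp_rot: [3.133, 0.228, 0.001]
contact_force: [0.7, 0.8, -0.9]
finger_gap: 0.0099
gripper_force: 49.9
```

drive_tool(plan=[1.1,-2.75,0,0,0.5,1.1,-2.75,0,0,0.5,1.1,-2.75,0,0,0.5,1.1,-2.75,0,0,0.5,1.1,-2.75,0,0,0.5,1.1,-2.75,0,0,0.5,1.1,-2.75,0,0,0.5,1,-2.5,0,0,0.5,0,0,0,0,0.5,0,0,0,0,0.5])

```text
time_s: 7.35
tool_pos: [0.5368, 0.0309, 0.1645]
tcp_rot: [3.133, 0.232, -0.0]
contact_force: [-0.1, -0.2, -1.5]
finger_gap: 0.0104
gripper_force: 49.9
```

Run:
```python
from h import *
np.set_printoptions(precision=4,suppress=True)
w=shot('wrist','w3');s=shot('scene','s3')
o=robot.observe();R=cv2.Rodrigues(o['tcp_rot'])[0];print(o['time_s'],o['tool_pos'],np.arctan2(R[1,0],R[0,0]),o['finger_gap'],o['contact_force'])
a=cv2.resize(w['pixels'][150:384,140:380],(480,468),interpolation=cv2.INTER_CUBIC)
b=cv2.resize(s['pixels'][150:267,190:270],(320,468),interpolation=cv2.INTER_CUBIC)
cv2.imwrite('pics/i.png',np.hstack([a,b])[:,:,::-1])
```

```text
7.45 [0.5368 0.03   0.1644] 0.1451106624798821 0.010144992765262283 [ 0.0062 -0.774  -0.6013]
```

View pics/i.png

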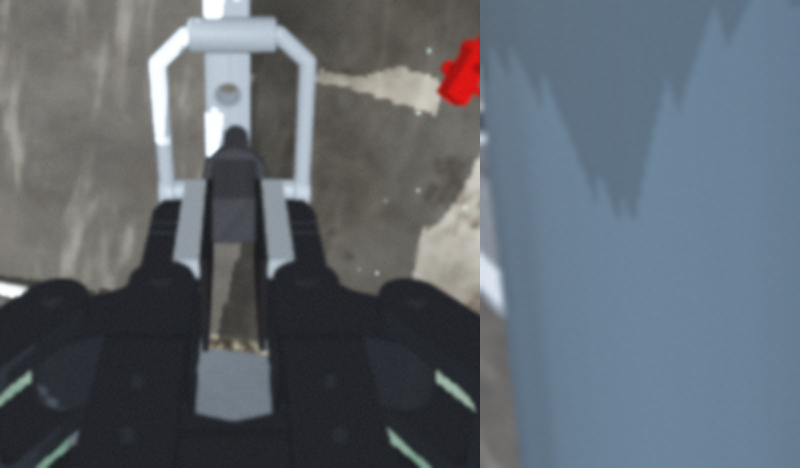

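The pin is held with its ring towards the bracket and in line with the bar. The hole shows at crop (229,96), the shank tip at about (235,130), and the hinge ends at (170,188) and (300,187).

Run:
```python
from h import *
np.set_printoptions(precision=4,suppress=True)
w=shot('wrist')
o=robot.observe();R=cv2.Rodrigues(o['tcp_rot'])[0];T=o['tool_pos']
C=lambda u,v:[140+(u-.5)/2,150+(v-.5)/2]
g=w['pixels'][185:212,238:270].astype(int).sum(2)//3
print(g)
for n,q,z in(('hole',(229,96),.085),('barL',(205,96),.085),('barR',(250,96),.085),('tip far edge',(235,126),T[2]-.0485),('hingeL',(170,188),T[2]-.0085),('hingeR',(300,187),T[2]-.0085),('roller',(233,36),T[2])):
    X=atz(w,C(*q),z);print(n,X,'tool',R.T@(X-T))
```

```text
[[118 123 142 172 191 198 200 201 202 202 202 202 203 201 200 197 199 199
  201 200 198 196 196 193 178 137  91  70  68  68  73  71]
 [118 122 140 172 190 199 199 200 202 201 203 202 202 202 199 198 201 200
  200 199 199 197 196 194 181 142 103  82  75  73  73  73]
 [121 123 140 167 188 198 198 201 202 202 202 202 203 203 199 198 198 201
  200 198 197 197 197 195 182 152 118 102  88  78  75  76]
 [118 121 138 166 188 197 199 200 203 203 203 203 201 201 197 198 197 199
  201 200 197 196 196 196 185 159 125 106  90  78  76  77]
 [120 122 138 166 187 197 200 200 202 202 203 201 202 201 196 196 196 199
  200 200 200 195 196 195 185 157 126 104  85  74  77  77]
 [120 124 138 167 186 196 198 200 202 201 200 198 194 190 187 186 189 194
  196 199 197 197 197 194 184 160 128 105  83  74  76  77]
 [122 126 139 167 189 196 199 202 201 196 191 182 170 164 160 161 168 177
  186 194 197 196 196 195 183 159 126 104  83  72  73  77]
 [123 127 140 166 189 196 199 198 195 186 172 159 141 135 131 132 138 149
  165 183 192 194 197 194 186 159 127 100  80  71  75  76]
 [123 128 141 167 188 194 198 194 18
[... 2209 characters left out ...]
70  77  79  79]
 [120 125 158 229 252 254 254 254 254 255 254 254 254 253 241 211 199 198
  199 197 195 195 196 195 179 138  92  71  73  76  78  79]
 [119 125 156 229 252 254 254 254 254 254 254 254 254 253 239 207 193 190
  185 185 184 187 190 191 179 139  92  71  73  74  78  78]]
hole [0.5382 0.0321 0.085 ] tool [ 0.0017 -0.002   0.0794]
barL [0.5369 0.0408 0.085 ] tool [ 0.0017 -0.0108  0.0794]
barR [0.5393 0.0245 0.085 ] tool [0.0017 0.0057 0.0794]
tip far edge [0.5394 0.0301 0.1159] tool [0.0027 0.0001 0.0485]
hingeL [0.5359 0.047  0.1559] tool [ 0.0016 -0.0171  0.0085]
hingeR [0.5412 0.0132 0.1559] tool [0.002  0.0171 0.0085]
roller [0.5813 0.0369 0.1644] tool [ 0.045  -0.0006 -0.    ]
```

drive_tool(plan=[0,-0.35,1,0,0.5,0,0,1.4,0,0.5,0,0,0,0,0.5,0,0,0,0,0.5])

```text
time_s: 7.9
tool_pos: [0.5357, 0.0341, 0.1392]
tcp_rot: [-3.133, -0.227, 0.003]
contact_force: [0.2, -0.7, -0.5]
finger_gap: 0.01
gripper_force: 49.8
```

Run:
```python
from h import *
np.set_printoptions(precision=4,suppress=True)
w=shot('wrist','w4')
o=robot.observe();print(o['tool_pos'],o['contact_force'])
cv2.imwrite('pics/j.png',cv2.resize(w['pixels'][180:270,210:300,::-1],(600,600),interpolation=cv2.INTER_CUBIC))
R=cv2.Rodrigues(o['tcp_rot'])[0];T=o['tool_pos']
f=lambda X:(proj(w,T+R@np.array(X))[0]-[210,180])*600/90
for x in(0,.001,.002):print(x,'tip end centre',f([x,0,.0495]),'far rim',f([x+.003,0,.0495]),'shoulder',f([x+.009,0,.0195]))
print('hole z .085 px->use atz')
np.save('T.npy',np.r_[T])
```

```text
[0.5362 0.034  0.1399] [-0.256   0.0104 -1.1328]
0 tip end centre [313.8862 237.4566] far rim [313.9438 208.6983] shoulder [314.5626 280.3929]
0.001 tip end centre [313.9053 227.9016] far rim [313.9631 199.05  ] shoulder [314.5865 269.2286]
0.002 tip end centre [313.9245 218.3155] far rim [313.9825 189.3705] shoulder [314.6105 258.0211]
hole z .085 px->use atz
```

View pics/j.png

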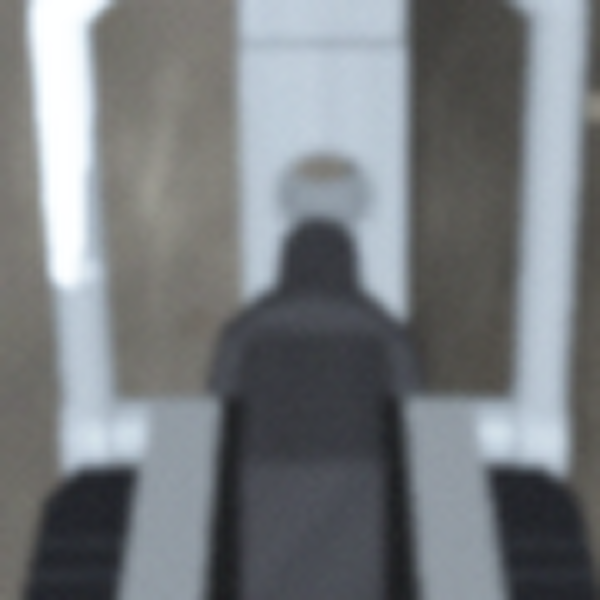

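Run:
```python
from h import *
np.set_printoptions(precision=4,suppress=True)
w=shot('wrist')
o=robot.observe();R=cv2.Rodrigues(o['tcp_rot'])[0];T=o['tool_pos']
q=lambda u,v:[210+(u-3)/6.667,180+(v-3)/6.667]
for n,p,z in(('hole far edge',(325,153),.085),('hole L',(278,190),.085),('hole R',(372,190),.085),('barL',(238,190),.085),('barR',(410,190),.085),('tip rim far',(319,217),T[2]-.0495),('tip rim, taper start',(319,217),T[2]-.0475)):
    print(n,(R.T@(atz(w,q(*p),z)-T))*1000)
g=w['pixels'][198:216,258].astype(int);print(g.mean(1))
g=w['pixels'][198:216,252].astype(int);print(g.mean(1))
```

```text
hole far edge [ 6.9093  0.8917 55.3714]
hole L [ 2.9934 -3.7419 55.3702]
hole R [ 3.0046  5.5488 55.371 ]
barL [ 2.9875 -7.6959 55.3699]
barR [ 3.0081  9.3055 55.3712]
tip rim far [ 2.5464  0.2975 49.5005]
tip rim, taper start [ 3.3748  0.291  47.5007]
[202.3333 201.3333 201.3333 198.3333 187.     164.     137.6667 123.6667
 123.3333 135.6667 149.6667 157.3333 158.3333 146.     118.3333  83.6667
  65.6667  59.    ]
[204.     204.6667 204.     205.3333 203.3333 200.     195.     183.6667
 169.6667 161.6667 155.6667 153.6667 156.     159.6667 167.6667 171.6667
 162.3333 142.    ]
```

drive_tool(plan=[0.29,0.06,0,0,0.5,0,0,0.3,0,0.5,0,0,0.2,0,0.5,0,0,0.1,0,0.5,0,0,0.1,0,0.5,0,0,0,0,0.5])

```text
time_s: 8.6
tool_pos: [0.5392, 0.034, 0.1331]
tcp_rot: [-3.133, -0.227, 0.001]
contact_force: [0.1, -0.6, -1.7]
finger_gap: 0.0099
gripper_force: 49.8
```

drive_tool(plan=[0,0,0.1,0,0.5,0,0,0.1,0,0.5,0,0,0.1,0,0.5,0,0,0.1,0,0.5,0,0,0,0,0.5])

```text
time_s: 9.1
tool_pos: [0.5392, 0.034, 0.1291]
tcp_rot: [-3.133, -0.227, 0.001]
contact_force: [-0.7, 0.6, -0.4]
finger_gap: 0.0101
gripper_force: 49.9
```

drive_tool(plan=[0,0,0.1,0,0.5,0,0,0.1,0,0.5,0,0,0.1,0,0.5,0,0,0.1,0,0.5,0,0,0.1,0,0.5,0,0,0.1,0,0.5,0,0,0,0,0.5])

```text
time_s: 9.8
tool_pos: [0.5388, 0.0341, 0.1227]
tcp_rot: [-3.133, -0.227, 0.002]
contact_force: [-1.5, -1.5, -0.0]
finger_gap: 0.0103
gripper_force: 49.9
```

drive_tool(plan=[0,0,0.1,0,0.5,0,0,0.1,0,0.5,0,0,0.1,0,0.5,0,0,0.1,0,0.5,0,0,0.1,0,0.5,0,0,0.1,0,0.5])

```text
time_s: 10.4
tool_pos: [0.5396, 0.034, 0.1178]
tcp_rot: [3.133, 0.227, 0.001]
contact_force: [-4.1, -0.6, 8.0]
finger_gap: 0.01
gripper_force: 50.8
```

drive_tool(plan=[0,0,0.1,0,0.5,0,0,0.1,0,0.5,0,0,0.1,0,0.5,0,0,0.1,0,0.5])

```text
time_s: 10.8
tool_pos: [0.5393, 0.0339, 0.1137]
tcp_rot: [3.133, 0.227, -0.0]
contact_force: [-5.2, -0.5, 6.6]
finger_gap: 0.0102
gripper_force: 50.7
```

Run:
```python
from h import *
np.set_printoptions(precision=4,suppress=True)
w=shot('wrist','w5');d=shot('side')
o=robot.observe();print(o['tool_pos'],o['contact_force'],o['wrist_torque'])
a=cv2.resize(w['pixels'][150:330,166:346],(400,400),interpolation=cv2.INTER_CUBIC)
b=cv2.resize(d['pixels'][150:220,220:290],(400,400),interpolation=cv2.INTER_CUBIC)
cv2.imwrite('pics/k.png',np.hstack([a,b])[:,:,::-1])
```

```text
[0.5392 0.0339 0.1134] [-3.9085 -0.3186  3.8401] [-0.135   1.0425  0.0197]
```

View pics/k.png

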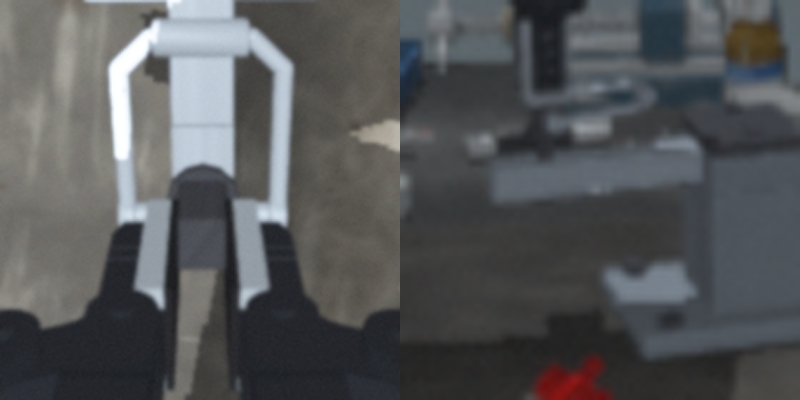

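The pin is partly in the hole and upright, with its ring towards the bracket and about 9 mm still to go. I'll relieve the small sideways load as I go down.

drive_tool(plan=[-0.05,0,0.1,0,0.5,0,0,0.1,0,0.5,0,0,0.1,0,0.5,0,0,0.1,0,0.5,0,0,0.1,0,0.5,0,0,0.1,0,0.5])

```text
time_s: 11.5
tool_pos: [0.5387, 0.0339, 0.1075]
tcp_rot: [3.133, 0.227, -0.001]
contact_force: [-6.8, -0.5, 8.0]
finger_gap: 0.0102
gripper_force: 50.8
```

drive_tool(plan=[-0.05,0,0.1,0,0.5,0,0,0.1,0,0.5,0,0,0.05,0,0.5])

```text
time_s: 11.8
tool_pos: [0.538, 0.0338, 0.1047]
tcp_rot: [3.133, 0.227, -0.002]
contact_force: [-4.7, -1.2, 4.3]
finger_gap: 0.0102
gripper_force: 50.5
```

drive_tool(plan=[0,0,0.05,0,0.5,0,0,0.05,0,0.5])

```text
time_s: 12.0
tool_pos: [0.5382, 0.0337, 0.1042]
tcp_rot: [3.133, 0.227, -0.001]
contact_force: [-7.9, -0.8, 9.0]
finger_gap: 0.0102
gripper_force: 51.0
```

drive_tool(plan=[0,0,0.05,0,0.5,0,0,0.05,0,0.5])

```text
time_s: 12.2
tool_pos: [0.5384, 0.0338, 0.1041]
tcp_rot: [3.133, 0.228, -0.001]
contact_force: [-10.3, -0.4, 14.0]
finger_gap: 0.0099
gripper_force: 51.6
```

drive_tool(plan=[0,0,0,0,0.5,0,0,0,0,0.5,0,0,0,0,2.2,0,0,0,0,2.2,0,0,0,0,2.2,0,0,-1,0,2.2,0,0,-2,0,2.2,0,0,-2.5,0,2.2,0,0,-2,0,2.2,0,0,0,0,2.2,0,0,0,0,2.2])

```text
time_s: 13.3
tool_pos: [0.5385, 0.0339, 0.1779]
tcp_rot: [3.133, 0.227, 0.001]
contact_force: [-0.8, -0.3, -0.9]
finger_gap: 0.022
gripper_force: 0.0
```

Run:
```python
from h import *
np.set_printoptions(precision=4,suppress=True)
w=shot('wrist','w6')
o=robot.observe();R=cv2.Rodrigues(o['tcp_rot'])[0];T=o['tool_pos'];print(o['time_s'],T,o['contact_force'],o['qpos'])
for l in('ring_bar','ring_hinge','linchpin'):
    for r in robot.recognise(w,l)[:2]:
        print(l,np.round(r['point'],1),round(r['confidence'],2),[np.round((R.T@(atz(w,r['point'],z)-T))*1000,1) for z in(.096,.11)])
a=cv2.resize(w['pixels'][130:280,156:356],(800,600),interpolation=cv2.INTER_CUBIC)
cv2.imwrite('pics/l.png',a[:,:,::-1])
```

```text
13.35 [0.5378 0.034  0.1769] [ 0.0316 -0.6565 -0.496 ] [-0.1474  0.043   1.8868  0.0001  1.213   1.2786]
ring_bar [441.9  35. ] 0.84 [array([115.6, 122.2,  80.7]), array([113.6, 114.6,  66.7])]
ring_bar [398.2 204.7] 0.8 [array([ -4. , 107.4,  80.8]), array([  1.4, 100.7,  66.8])]
ring_hinge [411.5  38.9] 0.95 [array([112.3, 101.6,  80.7]), array([110.5,  95.3,  66.7])]
ring_hinge [382.2 182.4] 0.87 [array([13.7, 92.7, 80.8]), array([18. , 87. , 66.8])]
linchpin [408.7  35. ] 0.78 [array([114.6,  99.4,  80.7]), array([112.7,  93.2,  66.7])]
linchpin [254.7 186.1] 0.75 [array([10.7, -1.3, 80.9]), array([15.1, -1.2, 66.9])]
```

View pics/l.png

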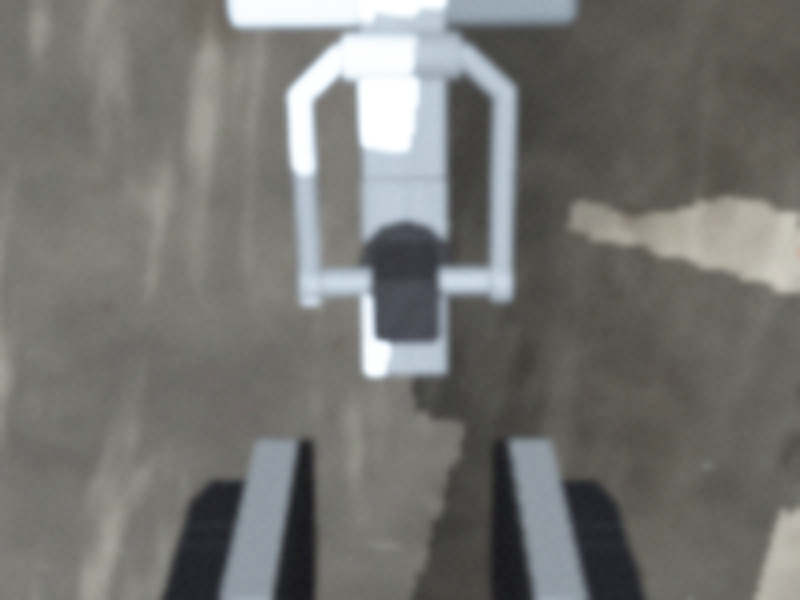

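Pin home on the bar, the ring folded towards the bracket; roller at crop (402,57), hinge at (407,283). Now I work out the ring angle.

Run:
```python
from h import *
np.set_printoptions(precision=4,suppress=True)
w=shot('wrist')
o=robot.observe();R=cv2.Rodrigues(o['tcp_rot'])[0];T=o['tool_pos']
q=lambda u,v:[156+(u-1.5)/4,130+(v-1.5)/4]
H=atz(w,q(407,283),.096);print('hinge',H,R.T@(H-T))
for z in np.arange(.096,.126,.004):
    X=atz(w,q(402,57),z);print(z,X,(R.T@(X-T))*1000,np.linalg.norm(X-H),'ang',np.arctan2(z-.096,np.hypot(*(X-H)[:2])))
print('end',R.T@(atz(w,q(405,376),.085)-T),'shoulder far edge',R.T@(atz(w,q(405,222),.09)-T))
```

```text
hinge [0.5367 0.0335 0.096 ] [-0.0008  0.0004  0.0805]
0.096 [0.5781 0.0405 0.096 ] [41.1744 -0.5761 80.3851] 0.041998970764145896 ang 0.0
0.1 [0.5788 0.0406 0.1   ] [41.9099 -0.572  76.3835] 0.0429296474510429 ang 0.09331105132566776
0.10400000000000001 [0.5796 0.0407 0.104 ] [42.6454 -0.5678 72.3819] 0.04421655412188764 ang 0.18192964976230652
0.10800000000000001 [0.5803 0.0408 0.108 ] [43.381  -0.5637 68.3802] 0.04582969157300269 ang 0.264927177131611
0.11200000000000002 [0.5811 0.0409 0.112 ] [44.1165 -0.5596 64.3786] 0.047735998408528366 ang 0.3417928966670162
0.11600000000000002 [0.5818 0.041  0.116 ] [44.852  -0.5554 60.377 ] 0.049901887755487186 ang 0.41237508454492383
0.12000000000000002 [0.5825 0.0411 0.12  ] [45.5875 -0.5513 56.3754] 0.05229511642766649 ang 0.47679486142462074
0.12400000000000003 [0.5833 0.0412 0.124 ] [46.323  -0.5471 52.3738] 0.05488595399485097 ang 0.535357711755549
end [-0.0246  0.0001  0.0915] shoulder far edge [0.0091 0.     0.0865]
```

drive_tool(plan=[2,0,0,0,0,2,0,0,0,0,2.2,0,0,0,0,0,0,2,0,0,0,0,3,0,0,0,0,2,0,0,0,0,0.6,0,0,0,0,0,0,0,0,0,0,0,0], grip_force=30)

```text
time_s: 14.45
tool_pos: [0.6004, 0.0427, 0.1028]
tcp_rot: [3.133, 0.227, 0.002]
contact_force: [-0.6, 0.1, 1.0]
finger_gap: -0.0002
gripper_force: 0.0
```

drive_tool(plan=[0,0,0.3,0,0,-0.3,0,0,0,0,-0.3,0,0,0,0,-0.2,0,0,0,0,0,0,0,0,0])

```text
time_s: 14.95
tool_pos: [0.5924, 0.0416, 0.0997]
tcp_rot: [3.133, 0.227, 0.004]
contact_force: [2.3, -0.2, 0.6]
finger_gap: 0.0002
gripper_force: 1.4
```

drive_tool(plan=[-0.3,0,-0.2,0,0,-0.3,0,-0.3,0,0,-0.4,0,-0.4,0,0,-0.4,0,-0.4,0,0,0,0,0,0,0])

```text
time_s: 15.45
tool_pos: [0.5776, 0.0396, 0.1123]
tcp_rot: [3.133, 0.227, 0.0]
contact_force: [2.5, 0.4, 0.2]
finger_gap: 0.0
gripper_force: 1.0
```

```bash
cat > r.py <<'E'
from h import *
np.set_printoptions(precision=4,suppress=True)
w=shot('wrist');s=shot('scene');d=shot('side')
o=robot.observe();R=cv2.Rodrigues(o['tcp_rot'])[0];T=o['tool_pos'];print(o['time_s'],T,o['contact_force'])
a=np.array([.9895,.1445,0]);H=np.array([.5375,.034,.096])
print('xt',(T-H)@a*1000)
def px(p,th):return proj(p,H+.044*(np.cos(th)*a+np.array([0,0,np.sin(th)])))[0]
for n,p in(('w',w),('s',s),('d',d)):
    for l in('ring_bar','linchpin'):
        for r in robot.recognise(p,l)[:4]:
            ths=np.linspace(0,4.25,86);e=[np.linalg.norm(px(p,t)-r['point']) for t in ths];i=np.argmin(e)
            print(n,l,np.round(r['point'],1),round(r['confidence'],2),'th',round(ths[i],2),'err',round(e[i],1))
E
python3 r.py
```

```text
15.6 [0.5775 0.0397 0.1114] [ 1.6255 -1.013   0.6328]
xt 40.430965653929974
w ring_bar [416.2 265.1] 0.97 th 0.55 err 159.8
w linchpin [404.1 253.9] 0.84 th 0.4 err 147.6
w linchpin [442.6  86.4] 0.73 th 0.0 err 237.5
w linchpin [254.8 328.4] 0.54 th 1.2 err 1.6
d ring_bar [253.7 159.8] 0.62 th 0.9 err 0.5
d linchpin [248. 220.] 0.78 th 4.25 err 33.1
d linchpin [310.  217.6] 0.62 th 0.0 err 67.2
```

drive_tool(plan=[-0.4,0,-0.4,0,0,-0.5,0,-0.4,0,0,-0.6,0,0,0,0,-0.7,0,0,0,0,-0.7,0,0,0,0,-0.7,0,0,0,0,-0.7,0,0,0,0,-0.6,0,0,0,0,-0.6,0,0,0,0,0,0,0,0,0])

```text
time_s: 16.9
tool_pos: [0.5227, 0.0317, 0.1197]
tcp_rot: [-3.133, -0.227, 0.001]
contact_force: [1.2, 0.1, 0.1]
finger_gap: -0.0001
gripper_force: 0.4
```

```bash
python3 r.py
```

```text
17.05 [0.5236 0.0317 0.1199] [0.7377 0.2742 0.4518]
xt -14.099472782937012
w ring_bar [476.3  14.6] 0.91 th 0.0 err 248.0
w ring_bar [226.9 242.9] 0.83 th 3.8 err 29.7
w linchpin [449.   14.9] 0.85 th 0.0 err 224.0
w linchpin [408.  187.5] 0.75 th 0.95 err 151.3
w linchpin [255.9 224.9] 0.66 th 4.1 err 1.2
d ring_bar [244.8 225.3] 0.45 th 4.25 err 37.3
d linchpin [311.9 215.2] 0.67 th 0.0 err 67.0
d linchpin [243.2 173.1] 0.65 th 2.2 err 15.9
d linchpin [251.3 222.5] 0.62 th 4.25 err 36.7
```

drive_tool(plan=[-0.5,0,0,0,0,-0.4,0,0,0,0,-0.1,0,0.5,0,0,-0.1,0,0.5,0,0,-0.2,0,0.2,0,0,0,0,0,0,0])

```text
time_s: 17.95
tool_pos: [0.5104, 0.0299, 0.1073]
tcp_rot: [-3.133, -0.227, 0.0]
contact_force: [1.8, 0.9, 0.0]
finger_gap: 0.0
gripper_force: 1.3
```

```bash
python3 r.py
```

```text
18.1 [0.5108 0.0298 0.1078] [ 2.4447 -0.6609 -0.3692]
xt -27.05756659102884
w ring_bar [286.3 236.4] 0.64 th 1.6 err 29.7
w ring_bar [437.4 199.9] 0.63 th 1.25 err 180.8
w ring_bar [445.7  12.6] 0.39 th 0.0 err 211.2
w ring_bar [255.4  65.4] 0.29 th 0.0 err 41.5
w linchpin [255.4 209. ] 0.9 th 1.35 err 1.7
w linchpin [422.8 177.6] 0.6 th 1.05 err 166.2
w linchpin [457.    6.2] 0.6 th 0.0 err 224.2
s linchpin [310. 212.] 0.39 th 3.15 err 79.6
d ring_bar [243.3 225.7] 0.51 th 4.25 err 37.4
d ring_bar [316.6 216.2] 0.49 th 0.0 err 71.3
d ring_bar [236.7 170.5] 0.45 th 2.6 err 9.1
d linchpin [251.2 221.6] 0.62 th 4.25 err 35.8
d linchpin [313.7 215.6] 0.47 th 0.0 err 68.6
```

drive_tool(plan=[0.1,0,-1,0,0,0,0,-2,0,0,-1,0,0,0,0,-1,0,0,0,0,0,0,1.5,0,0,0,0,1,0,0,0,0,0.5,0,0,0,0,0.5,0,0,0,0,0.5,0,0,0,0,0,0,0])

```text
time_s: 19.4
tool_pos: [0.4916, 0.0272, 0.0971]
tcp_rot: [-3.133, -0.227, 0.001]
contact_force: [0.4, 0.2, 0.6]
finger_gap: 0.0
gripper_force: 0.1
```

```bash
python3 r.py
```

```text
19.55 [0.492  0.0271 0.0979] [ 0.3211 -0.4677  0.1672]
xt -46.000286890500135
w ring_bar [289.9 205.2] 0.78 th 1.65 err 33.1
w ring_bar [450.8 181.7] 0.77 th 1.45 err 193.9
w linchpin [255.7 174.2] 0.88 th 1.4 err 1.2
w linchpin [431.  152.9] 0.87 th 1.25 err 174.1
d ring_bar [233.6 177.6] 0.57 th 3.45 err 6.4
d ring_bar [317.1 222.4] 0.48 th 0.0 err 75.6
d linchpin [251. 222.] 0.63 th 4.25 err 36.1
d linchpin [244.1 173.7] 0.61 th 0.0 err 16.8
d linchpin [306.4 214.8] 0.51 th 0.0 err 62.6
```

drive_tool(plan=[0,0,0.5,0,0,0,0,0.5,0,0,0,0,0.5,0,0,0,0,0.4,0,0,0.2,0,0.3,0,0,0,0,0,0,0])

```text
time_s: 20.45
tool_pos: [0.4936, 0.0274, 0.0752]
tcp_rot: [-3.133, -0.227, 0.002]
contact_force: [0.3, 0.4, 1.6]
finger_gap: -0.0002
gripper_force: 0.2
```

```bash
python3 r.py
```

```text
20.6 [0.4937 0.0274 0.0756] [-0.7043 -0.3647  0.2656]
xt -44.338432809753414
w ring_bar [261.8 229.4] 0.77 th 1.55 err 5.1
w ring_bar [469.6 193.9] 0.62 th 1.35 err 212.7
w linchpin [447.1 162.4] 0.87 th 1.15 err 190.2
w linchpin [257.2 189.7] 0.76 th 1.3 err 1.9
d ring_bar [233.7 183.1] 0.61 th 3.85 err 3.4
d ring_bar [247. 224.] 0.55 th 4.25 err 36.6
d ring_bar [317.4 217. ] 0.4 th 0.0 err 72.4
d linchpin [242.7 174.9] 0.65 th 4.25 err 15.1
d linchpin [309.8 217.6] 0.5 th 0.0 err 67.0
d linchpin [232.8 183. ] 0.45 th 3.8 err 2.8
d linchpin [248.9 222.6] 0.44 th 4.25 err 35.9
```

drive_tool(plan=[-0.3,0,-0.3,0,0,-1.2,0,0,0,0,0,0,1,0,0,0,0,1,0,0,0,0,0.6,0,0,0.5,0,0,0,0,0.4,0,0,0,0,0.3,0,0,0,0,0.3,0,0,0,0,0.2,0,0,0,0,0.2,0,0,0,0])

```text
time_s: 22.0
tool_pos: [0.4982, 0.028, 0.0529]
tcp_rot: [3.133, 0.227, 0.001]
contact_force: [-1.9, 0.3, 0.1]
finger_gap: 0.0003
gripper_force: 0.9
```

```bash
python3 r.py
```

```text
22.15 [0.4984 0.0279 0.0532] [-1.1267 -0.0219  0.2443]
xt -39.56762716204001
w ring_bar [489.4 212.9] 0.7 th 1.15 err 232.7
w ring_bar [231.8 229. ] 0.57 th 4.15 err 24.7
w ring_bar [257.7 220.1] 0.47 th 4.25 err 1.5
w linchpin [466.  182.3] 0.62 th 1.0 err 209.3
w linchpin [257.2 219.8] 0.61 th 4.25 err 1.4
d ring_bar [243.1 182.5] 0.52 th 4.25 err 8.9
d linchpin [250.4 220.2] 0.68 th 4.25 err 34.2
d linchpin [311.7 215.5] 0.65 th 0.0 err 67.0
d linchpin [224.2 243.4] 0.54 th 4.25 err 56.0
```

drive_tool(plan=[0.1,0,0,0,0,0.1,0,0,0,0,0,0,0,0,0])

```text
time_s: 22.75
tool_pos: [0.4996, 0.0283, 0.0526]
tcp_rot: [-3.133, -0.227, 0.001]
contact_force: [-1.3, 0.3, -0.7]
finger_gap: -0.0001
gripper_force: 0.7
```

drive_tool(plan=[0.1,0,0,0,0,0.05,0,0,0,0,0,0,0,0,0])

```text
time_s: 23.05
tool_pos: [0.5013, 0.0285, 0.0528]
tcp_rot: [-3.133, -0.227, 0.0]
contact_force: [-1.3, 0.1, 0.3]
finger_gap: -0.0004
gripper_force: 0.7
```

drive_tool(plan=[0.05,0,0,0,0,0.05,0,0,0,0,0,0,0,0,0])

```text
time_s: 23.35
tool_pos: [0.5023, 0.0286, 0.0528]
tcp_rot: [-3.133, -0.227, -0.0]
contact_force: [-1.0, 0.0, -0.2]
finger_gap: -0.0001
gripper_force: 0.6
```

drive_tool(plan=[0.05,0,0,0,0,0.05,0,0,0,0,0,0,0,0,0])

```text
time_s: 23.65
tool_pos: [0.503, 0.0288, 0.0527]
tcp_rot: [-3.133, -0.227, 0.001]
contact_force: [-1.9, -1.0, 0.8]
finger_gap: 0.0001
gripper_force: 1.1
```

drive_tool(plan=[0.05,0,0,0,0,0.05,0,0,0,0,0,0,0,0,0])

```text
time_s: 23.95
tool_pos: [0.5036, 0.0289, 0.0524]
tcp_rot: [-3.133, -0.227, 0.003]
contact_force: [-4.4, -0.4, 0.0]
finger_gap: -0.0
gripper_force: 2.2
```

drive_tool(plan=[0.05,0,0,0,0,0.05,0,0,0,0,0,0,0,0,0])

```text
time_s: 24.25
tool_pos: [0.5036, 0.029, 0.0524]
tcp_rot: [-3.133, -0.228, 0.007]
contact_force: [-9.4, -2.3, 3.7]
finger_gap: -0.0001
gripper_force: 4.8
```

drive_tool(plan=[-1,0,0,0,0,-3,0,0,0,0,-4,0,0,0,0,-1,0,-4,0,0,0,0,-4,0,0,0,0,-4,0,0,0,0,0,0,0,0,0,0,0,0])

```text
time_s: 25.05
tool_pos: [0.4173, 0.0158, 0.1742]
tcp_rot: [3.132, 0.227, 0.008]
contact_force: [-0.4, -0.1, -0.8]
finger_gap: -0.0002
gripper_force: 0.0
```

```bash
python3 r.py
python3 - <<'E'
from h import *
d=shot('side','d9');w=shot('wrist','w9')
a=np.array([.9895,.1445,0]);H=np.array([.5375,.034,.096])
for th in(3.9,4.0,4.1,4.21):print(th,proj(d,H+.044*(np.cos(th)*a+np.array([0,0,np.sin(th)])))[0],)
print('end',proj(d,H-.024*a+[0,0,-.019]),proj(d,H-.024*a+[0,0,-.027]))
for r in robot.regions_of(d,'linchpin')[:4]:
    m=r['mask'];ys,xs=np.nonzero(m);print(r['confidence'],xs.min(),xs.max(),ys.min(),ys.max())
g=d['pixels'][170:200,226:262].mean(2).astype(int);print(g)
E
```

```text
25.2 [0.4153 0.0163 0.1713] [ 0.3387 -0.8011 -0.2576]
xt -123.44057846458954
w ring_bar [418.3  60.2] 0.85 th 4.2 err 162.5
w ring_bar [240.7  54.4] 0.63 th 2.15 err 15.1
w linchpin [256.   23.8] 0.72 th 1.8 err 0.4
w linchpin [393.3  52.7] 0.62 th 4.25 err 137.5
d ring_bar [246.2 225.2] 0.62 th 4.25 err 37.6
d ring_bar [239.6 186.5] 0.57 th 4.25 err 3.7
d ring_bar [317.3 221.1] 0.36 th 0.0 err 74.9
d linchpin [248.7 220.6] 0.7 th 4.25 err 33.9
d linchpin [245.  178.1] 0.68 th 4.25 err 13.5
d linchpin [310.8 216.7] 0.5 th 0.0 err 67.2
3.9 [231.85896568 185.94583525]
4.0 [233.14790544 186.94562743]
4.1 [234.53853084 187.80872463]
4.21 [236.16886754 188.5909798 ]
end [[234.7577932  181.46696042]] [[234.8904348  184.43618627]]
0.68 241 265 214 231
0.66 298 318 211 224
0.64 236 247 167 190
[[ 68  69  67 ...  61  61  60]
 [ 74  73  72 ...  62  61  60]
 [ 78  76  76 ...  61  61  59]
 ...
 [ 59  59  60 ...  76  59  60]
 [ 59  60  60 ... 108  93  92]
 [ 58  59  60 ... 126 125 125]]
```

Run:
```python
import cv2,numpy as np
np.set_printoptions(linewidth=250,threshold=10**6)
g=cv2.imread('pics/d9.png').mean(2).astype(int);print(g[166:196,228:256])
```

```text
[[ 57  57  56  58  57  57  58  58  59  59  60  59  59  60  62  66  66  66  64  67  74  79  91  97  95  83  80  72]
 [ 60  59  58  57  59  58  59  59  60  59  58  60  58  58  55  62  62  63  66  72  76  78  87  91  89  85  81  74]
 [ 62  60  60  62  61  61  62  62  60  61  60  61  59  56  45  48  48  49  53  61  64  64  65  68  68  68  68  64]
 [ 64  63  63  65  64  66  67  66  64  64  64  63  61  56  44  48  48  48  49  54  59  60  61  62  63  66  67  68]
 [ 67  67  68  67  69  69  70  70  69  69  68  68  65  59  46  48  48  47  50  57  68  66  69  75  78  82  89  89]
 [ 72  70  70  70  71  71  72  72  72  73  75  75  76  70  50  47  48  48  50  60  71  77  96 112 116 119 125 122]
 [ 76  76  76  75  75  76  78  78  78  84  84  81  84  79  56  49  51  57  53  60  68  80 121 149 148 145 142 136]
 [ 78  78  79  86  91  92 107 106  87  84  79  70  75  82  59  53  72  96  77  54  46  59  92 122 121 117 112 107]
 [ 78  76  81  95 110 114 134 133  95  56  47  50  73  90  61  60  91 126 105  74  45  49  75  94  93  90  87  79]
 [ 77  75  75  84 108 111 117 117  96  53  45  59  85  90  62  54
[... 1650 characters left out ...]
  56  54]
 [ 60  61  61  60  60  60  61  67  82  91  85  68  60  58  60  61  60  57  57  57  59  57  57  57  57  56  55  56]
 [ 59  61  60  59  59  59  60  61  68  77  71  61  59  58  59  59  59  57  55  56  55  54  55  56  58  55  56  56]
 [ 60  60  60  60  61  60  60  60  61  61  60  59  59  59  58  59  59  57  56  54  55  56  56  56  56  55  56  56]
 [ 64  63  64  64  62  63  62  62  61  60  58  58  60  60  60  61  60  58  57  57  55  57  58  57  58  55  56  56]
 [ 66  63  62  62  62  61  60  59  59  58  59  59  58  58  57  55  57  57  56  59  58  59  61  60  59  59  58  58]
 [ 61  62  61  61  61  60  60  58  58  58  58  57  58  56  55  56  56  55  57  58  60  61  62  61  60  61  61  60]]
```

Run:
```python
from h import *
d=shot('side');o=robot.observe()
a=np.array([.9895,.1445,0]);y=np.array([.1445,-.9895,0]);H=np.array([.5375,.034,.085])
print('head top',[proj(d,H+[0,0,.029]+s*.006*a+t*.006*y)[0].round(1) for s in(-1,1) for t in(-1,1)])
print('bar end near top/bottom',proj(d,H-.024*a+.008*y).round(1),proj(d,H-.024*a+.008*y-[0,0,.016]).round(1))
print('roller near end left edge at 4.1, 4.21',[proj(d,H+[0,0,.011]+.044*(np.cos(t)*a+np.array([0,0,np.sin(t)]))-.004*a+.01*y).round(1) for t in(4.1,4.21)])
print(o['contact_force'],o['time_s'])
```

```text
head top [array([240.8, 166.2]), array([241.7, 167.6]), array([245.4, 165.8]), array([246.4, 167.2])]
bar end near top/bottom [[235.2 179.5]] [[235.4 185.5]]
roller near end left edge at 4.1, 4.21 [array([[233.6, 189.3]]), array([[235.3, 190.1]])]
[-0.36107715  0.15594736 -1.04806984] 25.7
```

The side view puts the ring near 4.17 to 4.19. I'll do one more gentle push a little lower to be sure of the stop.

drive_tool(plan=[4,0,0,0,0,1,0,4,0,0,0,0,4,0,0,0,0,4,0,0,0,0,0.9,0,0,2,0,0,0,0,1,0,0,0,0,0.3,0,0,0,0,0.2,0,0,0,0,0.1,0,0,0,0,0,0,0,0,0])

```text
time_s: 26.8
tool_pos: [0.5011, 0.0285, 0.0441]
tcp_rot: [3.133, 0.227, 0.001]
contact_force: [-0.3, -0.3, -0.5]
finger_gap: -0.0001
gripper_force: 0.0
```

drive_tool(plan=[0.05,0,0,0,0,0.05,0,0,0,0,0.05,0,0,0,0,0.05,0,0,0,0,0,0,0,0,0])

```text
time_s: 27.3
tool_pos: [0.5025, 0.0288, 0.0434]
tcp_rot: [-3.133, -0.228, 0.003]
contact_force: [-2.5, -0.5, 0.7]
finger_gap: 0.0001
gripper_force: 1.0
```

drive_tool(plan=[0.05,0,0,0,0,0.05,0,0,0,0,0.05,0,0,0,0,0,0,0,0,0])

```text
time_s: 27.7
tool_pos: [0.5025, 0.0289, 0.0432]
tcp_rot: [-3.133, -0.228, 0.009]
contact_force: [-10.4, -2.1, 6.3]
finger_gap: 0.0001
gripper_force: 0.8
```

drive_tool(plan=[-1,0,0,0,0,-3,0,0,0,0,-3,0,0,0,0,0,0,-4,0,0,0,0,-4,0,0,0,0,-3,0,0,0,0,0,0,0,0,0,0,0,0])

```text
time_s: 28.5
tool_pos: [0.436, 0.0188, 0.1545]
tcp_rot: [3.133, 0.227, 0.005]
contact_force: [0.1, 0.4, 0.3]
finger_gap: -0.0001
gripper_force: 0.0
```

Run:
```python
from h import *
np.set_printoptions(linewidth=250)
d=shot('side');print(d['pixels'].mean(2).astype(int)[180:192,230:244]);print(robot.observe()['contact_force'])
```

```text
[[ 71  73  71  72  73  82  95 105 105 105 105 105 109 112]
 [ 69  67  68  68  70  79  92 102 103 104 104 108 111 108]
 [ 64  63  62  64  65  76  93 102 103 104 105 110 112 107]
 [ 60  60  61  60  62  72  93 103 103 103 106 111 107  99]
 [ 58  57  58  58  60  73  96 101  97  98 107 110  98  90]
 [ 58  57  57  57  62  87 114  96  80  86 103 101  74  58]
 [ 56  56  57  58  71 110 134  91  68  84 103  90  64  53]
 [ 57  57  56  57  73 110 129  89  77  97 100  72  59  52]
 [ 58  57  57  58  67  96 121  90  89 102  92  64  58  55]
 [ 60  59  60  59  63  80 104  96  94  84  71  61  59  58]
 [ 60  60  60  60  61  68  82  91  85  67  60  60  59  58]
 [ 59  59  60  59  59  62  68  78  72  62  59  59  58  58]]
[-0.09333721  0.15311627  0.16635615]
```

Nothing moved under the second push, so the ring is at its stop. I'm handing the job in.

```bash
python3 -c "
from workcell import robot
print(robot.job_done())"
```

```text
the job is handed in; nothing more can be done
None
```

I handed the job in at about 29 s: by my force and camera checks the linchpin is fully home in the bar and its ring is closed under the free end (about 4.17–4.19 rad by camera, limit 4.1). The gripper is clear and the highest wrist force I read was about 17 N, but the hand-in gave no verdict.

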